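Snap the play-set case shut all the way round

TASK

The round play-set case lies on the shop counter with its rim lid only laid on: press down on the rim, section by section, until all four sections have clicked fully down, flush all the way round. Only press with the fingertips: do not lift, tip or carry the case or shift it from its place, leave the toys and carton around it alone, and take the hand away at the end.

Things in the scene. Friction and masses are not known exactly. Their poses are not given: they have to be found in the camera images.
- case_centre (a point): Centre of the clear window's frame top, mid-lid, 58 mm above the counter; z up, x towards the carry handle. The case is a loose, pale round plastic tub, 194 mm across, about 0.7 kg, standing flat. The window with its frame (138 mm across) is fixed. Around it runs the lilac rim, 72 to 105 mm from the centre, cut into four equal quarter sections with gaps of a few mm.
- case_handle (a point): Middle of the outer bar of the case's carry handle, a loop of 12 mm thick bar sticking out sideways, 137 mm from the case centre and 30 mm above the counter. It is not used in this job.
- section1_top (a point): Top of rim section 1 at mid-arc, 88 mm from the case centre, 45 degrees counter-clockwise (seen from above) from the handle; x radially outward, z up. It rides with the section: 71 mm above the counter standing open, 62 mm clicked shut. Each section is a flat arc 33 mm wide, 130 mm long, 10 mm thick, and goes straight down wherever it is pressed.
- section2_top (a point): The same point on rim section 2, 135 degrees counter-clockwise from the handle.
- section3_top (a point): The same point on rim section 3, 225 degrees counter-clockwise from the handle.
- section4_top (a point): The same point on rim section 4, 315 degrees counter-clockwise from the handle.
- section1 (a joint): How far section 1 has gone down, in m: 0 standing open, 0.009 clicked shut against its stop. It is a snap: standing open it resists with about 8 N, less the deeper it is pushed; past half-way (0.0045) it snaps down by itself and stays; let go before half-way, it springs up again.
- section2 (a joint): The same for section 2.
- section3 (a joint): The same for section 3.
- section4 (a joint): The same for section 4.
- lorry: Bystander: small wooden toy lorry, 110 x 62 x 66 mm, loose on the counter; origin at the centre of its underside. Leave it alone.
- rabbit: Bystander: small beige rabbit figure, 54 mm across and 104 mm high with its ears, loose; origin at the centre of its underside. Leave it alone.
- carton: Bystander: small toy carton, 62 x 95 x 85 mm, loose; origin at the centre of its underside. Leave it alone.
Things that resemble listed ones, but are neither listed nor needed, are in the scene too. Leave any orange look-alike of the part that bears case_centre alone.

How it is judged:
At the end, for the whole second after the job is handed in: All four rim sections are clicked down (each at least 7.5 of its 9 mm); the case stands flat within 30 mm of where it was, and the lorry, rabbit and carton are within 20 mm of where they were (value of joint each of section1, section2, section3, section4 above 0.0075 m and distance of case_centre from where it was at the start of the episode below 0.03 m and angle between case_centre's own z axis and vertical below 0.05 rad and distance of each of lorry, rabbit, carton from where it was at the start of the episode below 0.02 m); the robot touches nothing.
It fails at once if the case is lifted more than 10 mm off the counter (height (world z) of case_centre above 0.068 m).
It fails at once if the case is tipped by more than about 9 degrees (angle between case_centre's own z axis and vertical above 0.15 rad).
It fails at once if the case is shifted more than 30 mm from its place (distance of case_centre from where it was at the start of the episode above 0.03 m).
It fails at once if a bystander is lifted, tipped or moved more than 20 mm (distance of any of lorry, rabbit, carton from where it was at the start of the episode above 0.02 m or angle between any of lorry, rabbit, carton's own z axis and vertical above 0.4 rad).
It also fails if it takes over 48 s, if anything falls off the work surface, if the arm or the gripper's body presses on something with over 40 N, if the wrist force passes 120 N, or if a joint passes its speed limit or range.

ROBOT

A 7-joint arm with a two-finger parallel gripper is mounted at the origin on the work surface. World frame = base frame: x ahead of the robot, y to its left, z up, the work surface at z = 0. Lengths are in m, angles in rad, forces in N, time in s.
With the tool pointing down it reaches from about 0.35 to 0.9 m from the base axis. Payload 19.9 kg.
Tool frame: the origin (TCP) lies between the finger pads; the fingertips stand 19 mm ahead of it and the grasp point (between the pads) is the TCP; z points along the fingers, y is the line along which they close (so a half turn about z gives the same grasp; the last joint's range is limited). The gripper opens to 94 mm and grips with 3 to 60 N. Pads are 16 mm wide; open, the fingers measure 119 mm over their backs; the gripper's body (75 mm by 177 mm) begins 78 mm behind the grasp point.
Start: joints at [1.308, 0.417, -0.01, 1.614, 0.005, 1.111, -0.053], TCP at [0.137, -0.61, 0.224] pointing down, gripper open.
Joint ranges: [-2.81, 2.81], [-0.39, 2.02], [-1.27, 1.25], [0.06, 2.57], [-1.19, 4.33], [0.19, 2], [-2.82, 2.82]. Speed limits (rad/s): [1.89, 1.89, 2.39, 2.39, 3.01, 3.01, 3.01].

INTERFACE

Orientations are given as a 3x3 rotation matrix whose columns are the frame's x, y, z axes.
In Python, from rig import robot gives the robot as it stands. Calls block until the motion is done:
- robot.move_ptp(position, orientation): joint-space move of the TCP to a pose.
- robot.move_linear(position, velocity=0.15, frame=None, threshold=None): straight line of the TCP; frame=None keeps the orientation; velocity is the mean speed in m/s. With threshold (N) it stops when the force on the tool has changed by that much, and returns True; else False.
- robot.goto_joints(angles): joint-space move.
- robot.gripper_to(opening): finger opening in m; the grip force is fixed at half the most; returns when the fingers have stopped.
- robot.pause(seconds).
- robot.ik(position, orientation): joint angles nearest the present ones, or None.
- robot.get_state(): the state.
- robot.grab_frame(name): name is "scene" or "top" or "wrist"; returns the picture (384x512x3 uint8, red, green, blue); there is no depth.
- robot.camera_info(name): a dict with "fx", "fy", "cx", "cy" (pixels), "dist" ([k1, k2, p1, p2, k3] as OpenCV has them; the pictures are not rectified), "rvec" (rotation vector, rad) and "tvec" (3), from world to camera coordinates, as OpenCV has them. Camera axes: x right, y down, z forward; pixel columns grow to the right and rows downward; lengths in m; the calibration is good to about 2 mm. A picture is of the moment at which its call begins: read the wrist's pose just before it. camera_info takes no time and is no camera call; for the wrist camera it gives the pose at the moment of the call.
A pose or a line that the arm cannot do raises robot.PlanningError and nothing moves.
- robot.sign_off(): hands the job in; it is judged then, once.
The state is a dict: "time": time; "qpos": joint angles; "joint_vel": joint speeds; "effort": joint torques, N m; "ee_pos": TCP position; "tool_rot": TCP orientation; "force": force on the tool from outside, world axes, zero at the start; "moment": the same for the moment, N m; "opening": finger opening in m; "grasp_force": force on a finger pad.
Only numpy, scipy, OpenCV 4.12 (cv2) and the standard library are available. Lean on these libraries where they do the work, as an engineer would, in place of code of your own. Each camera call takes 0.05 s, during which the arm holds its last target. There are 200 camera calls.

## Working session

There is one attempt and no reset: what is moved stays moved. The work goes in short steps, each a Python script; the robot and the scene stay as the last script left them, time stands still between calls to the robot, and variables do not carry over. Pictures are saved under pics/ and viewed, at most 10 in all, crops included, and the job is handed in when it is done.

```bash
mkdir -p pics; python3 - <<'E'
from rig import robot
import cv2,numpy as np
for n in("scene","top"):
    f=robot.grab_frame(n); cv2.imwrite(f"pics/{n}0.png",f[:,:,::-1]); 
    i=robot.camera_info(n);R=cv2.Rodrigues(np.array(i["rvec"],float))[0];print(n,i,-R.T@np.array(i["tvec"]))
s=robot.get_state();print(s["time"],s["ee_pos"],s["tool_rot"],s["force"],s["opening"])
E
```

```text
scene {'fx': 450.51123960274157, 'fy': 450.51123960274157, 'cx': 260.13585358083776, 'cy': 193.90955681919235, 'dist': array([0.02375986, 0.        , 0.        , 0.        , 0.        ]), 'rvec': array([ 2.20524823,  0.67416314, -0.28677311]), 'tvec': array([-0.35979595, -0.19468773,  1.87957994])} [ 1.1408399  -1.09455165  1.09572725]
top {'fx': 378.85098891712624, 'fy': 378.85098891712624, 'cx': 252.38796331173072, 'cy': 189.5644222466023, 'dist': array([-0.02541018,  0.        ,  0.        ,  0.        ,  0.        ]), 'rvec': array([ 2.21994988, -2.15654549,  0.11055233]), 'tvec': array([-0.15080301,  0.5325175 ,  1.33461522])} [ 0.42500232 -0.11127951  1.37640987]
0.1 [ 0.13741399 -0.60938855  0.22390941] [[ 9.75498760e-01  2.20004678e-01 -3.32028782e-04]
 [ 2.20004908e-01 -9.75498217e-01  1.03375337e-03]
 [-9.64629060e-05 -1.08147310e-03 -9.99999411e-01]] [-0.13064039 -0.37590871  0.17106501] 0.09389600112407505
```

View pics/top0.png

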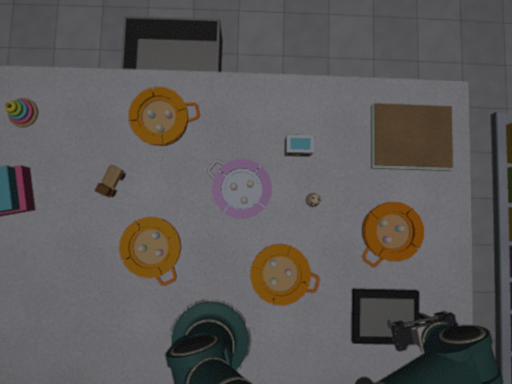

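View pics/scene0.png

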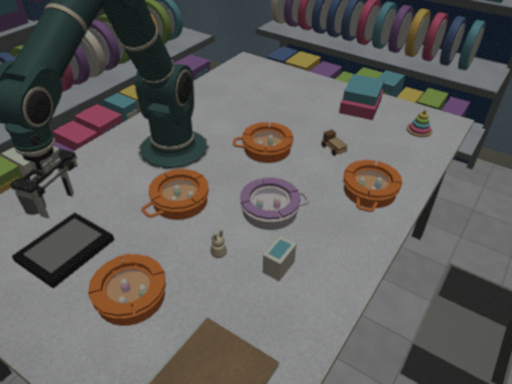

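The top view shows round cases at (158,115), (150,247), (281,274), (393,231), all orange, and one at (241,189), which is lilac. The lilac one fits the description; its handle is at about (215,170). The rabbit is at (313,200) and the carton at (299,146). Next I'll measure the lilac case and confirm it in a crop.

```bash
cat > h.py <<'E'
from rig import robot
import cv2,numpy as np
def cam(n):
    i=robot.camera_info(n);K=np.array([[i["fx"],0,i["cx"]],[0,i["fy"],i["cy"]],[0,0,1]])
    return K,np.array(i["dist"]),np.array(i["rvec"],float),np.array(i["tvec"],float)
def ray(n,px,z):
    K,d,r,t=cam(n);R=cv2.Rodrigues(r)[0];c=-R.T@t
    u=cv2.undistortPoints(np.array(px,float).reshape(-1,1,2),K,d)[:,0]
    v=np.c_[u,np.ones(len(u))]@R
    return c+v*((z-c[2])/v[:,2])[:,None]
def proj(n,P):
    K,d,r,t=cam(n);return cv2.projectPoints(np.array(P,float),r,t,K,d)[0][:,0]
E
cat > m.py <<'E'
from h import *
f=robot.grab_frame("top");hsv=cv2.cvtColor(f,cv2.COLOR_RGB2HSV)
m=cv2.inRange(hsv,(125,35,60),(165,255,255));m[:, :190]=0;m[:,290:]=0;m[:140]=0;m[240:]=0
m=cv2.morphologyEx(m,cv2.MORPH_CLOSE,np.ones((9,9)))
c=max(cv2.findContours(m,cv2.RETR_EXTERNAL,cv2.CHAIN_APPROX_NONE)[0],key=cv2.contourArea)
P=ray("top",cv2.convexHull(c)[:,0],.071)[:,:2].astype(np.float32)
P=ray("top",c[:,0],.071)[:,:2].astype(np.float32)
e=cv2.fitEllipse(P);C=np.array(e[0]);print("centre",C,"axes",e[1],"spread",np.ptp(np.linalg.norm(P-C,axis=1)))
b=f[150:200,195:232];print("case hsv",hsv[189,217],hsv[189,241])
big=cv2.resize(f[140:240,190:290],(600,600),interpolation=cv2.INTER_CUBIC)
cv2.imwrite("pics/crop1.png",big[:,:,::-1])
E
python3 m.py
```

```text
centre [ 0.53693521 -0.09655419] axes (0.2037552148103714, 0.20447275042533875) spread 0.007922525718993656
case hsv [146  63 121] [112  22 130]
```

View pics/crop1.png

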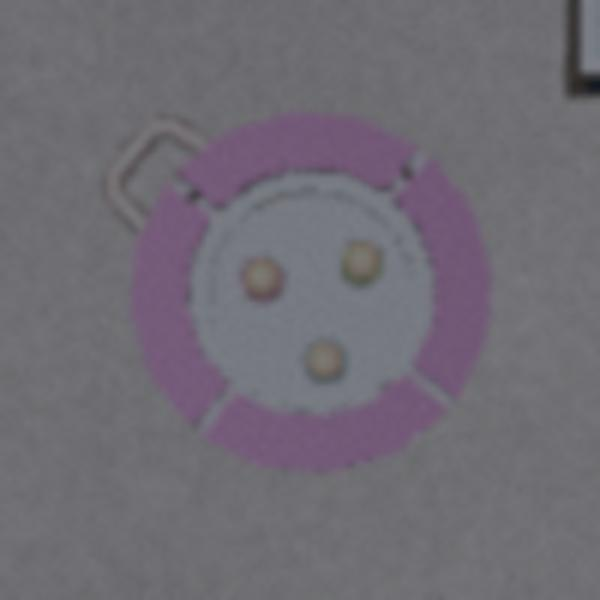

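The crop confirms the lilac rim with its four arcs and its handle at crop (138,150), which is image (213,165). The gaps are at crop (195,193), (410,165), (435,390) and (213,408). The fitted diameter is 204 mm against the stated 210, which is close enough. I'll take the first section with closed fingertips.

```bash
cat > p.py <<'E'
from h import *
C=np.array([.5369,-.0966])
H=ray("top",[[213.2,165.2]],.03)[0,:2]-C
G=ray("top",np.array([[195,193],[410,165],[435,390],[213,408]])/6+[190,140],.068)[:,:2]-C
ga=np.degrees(np.arctan2(G[:,1],G[:,0]))
a0=np.degrees(np.arctan2(H[1],H[0]))
g=np.angle(np.mean(np.exp(4j*np.radians(ga))))/4
a=np.degrees(g)+90*round((a0-np.degrees(g))/90)
print("handle r",np.linalg.norm(H),"ang",a0,"gaps r",np.linalg.norm(G,axis=1),ga,"used",a)
D=np.diag([1.,-1,-1])
def pt(k,z):
    t=np.radians(a+45+90*(k-1));return [*(C+.088*np.array([np.cos(t),np.sin(t)])),z]
def press(k):
    robot.move_ptp(pt(k,.115),D)
    f0=robot.get_state()["force"][2]
    h=robot.move_linear(pt(k,.078),velocity=.03,threshold=25)
    s=robot.get_state();print(k,"hit",h,"tip z",s["ee_pos"][2]-.019,"dF",s["force"][2]-f0,"t",s["time"])
    robot.move_linear(pt(k,.115),velocity=.1)
E
python3 - <<'E'
from p import *
robot.gripper_to(0.0)
p=pt(4,.18);robot.move_ptp(p,D);print(p,robot.get_state()["opening"])
press(4)
f=robot.grab_frame("scene")
cv2.imwrite("pics/s1.png",cv2.resize(f[150:250,210:330],(720,600))[:,:,::-1])
E
```

```text
handle r 0.13282606539958722 ang 51.60453385875709 gaps r [0.086272   0.09291066 0.0933332  0.0881336 ] [  51.58785257  -37.41951781 -127.17296311  143.05752799] used 52.51334680879738
[np.float64(0.6241444697477351), np.float64(-0.08509337154347336), 0.18] 0.0006088099176287725
4 hit True tip z 0.06145741335419051 dF 17.90887707598739 t 5.5833
```

View pics/s1.png

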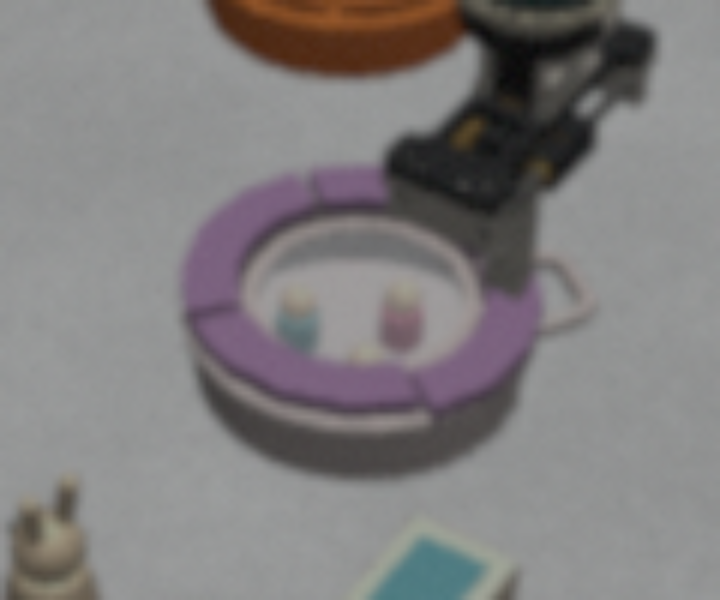

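The picture shows the handle-side section, which I pressed at crop (480,340), lying lower than the open front section at (300,370). The fingertips stopped at 61.5 mm, which matches shut (62 mm). The other three follow.

```bash
python3 - <<'E'
from p import *
for k in (3,2,1): press(k)
robot.move_linear(pt(1,.28))
robot.move_ptp([.3,-.45,.28],D)
f=robot.grab_frame("scene")
cv2.imwrite("pics/s2.png",cv2.resize(f[150:250,210:330],(720,600))[:,:,::-1])
print(robot.get_state()["time"])
E
python3 m.py
```

```text
handle r 0.13282606539958722 ang 51.60453385875709 gaps r [0.086272   0.09291066 0.0933332  0.0881336 ] [  51.58785257  -37.41951781 -127.17296311  143.05752799] used 52.51334680879738
3 hit True tip z 0.061364170595549994 dF 21.14207041306023 t 7.8167
2 hit True tip z 0.061096386295657876 dF 26.63735854037458 t 9.9917
1 hit True tip z 0.06127312750618459 dF 23.213419383059808 t 12.1667
15.775
centre [ 0.53613091 -0.09636238] axes (0.20225700736045837, 0.2025493085384369) spread 0.007423947168586159
case hsv [145  61 125] [114  19 134]
```

View pics/s2.png

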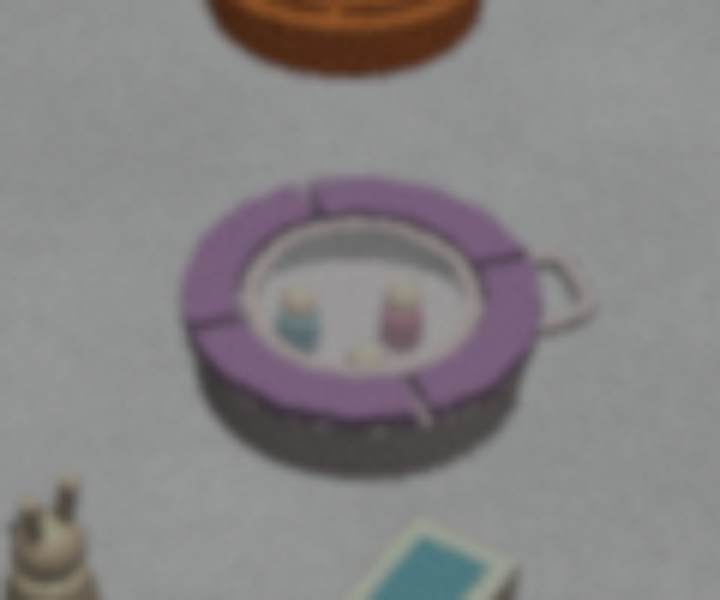

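All four sections are flush with no steps at the gaps (crop (310,200), (500,258), (210,322), (418,398)). The case moved less than 1 mm, and the hand is well clear.

```bash
python3 -c "
from rig import robot
print(robot.sign_off())"
```

```text
the job is handed in; nothing more can be done
None
```

I pressed all four rim sections down to their stops; the final picture shows the lid flush all round. The case moved less than 1 mm, the hand is clear, and I handed the job in at about 16 s; no verdict was shown.

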